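Seat a steel block in its clamping fixture and snap the sprung lever over

TASK

Slide the steel block along the channel of the clamping fixture until it is fully home against the stop screw, and press it there for a moment with a firm push of about 13 N, without ramming it. Then push the sprung lever gently by its grip, following its swing, past its over-centre point so that it snaps to its other stop and its cross bar drops behind the block. Leave the block lying in front of the stop with the bar down behind it, and do not disturb the other things on the desk.

Things in the scene. Friction and masses are not known exactly. Their poses are not given: they have to be found in the camera images.
- fixture: clamping fixture, screwed down: aluminium plate, x -85..93, y -35..110, 10 mm thick. Origin on the channel's centre line, level with the desk top; x along the channel to the end stop (away from the robot), y left, z up. Slippery channel floor z 12; 33 mm wide between walls with tops at z 18 mm, from x -45 to 74, open at its near end. (All 'in the fixture' figures are mm in this frame.)
- end_stop: steel end block across the channel, 14 x 50 x 28 mm, fixed and rigid; origin at the centre of its near face, x 76, y 0, z 24 in the fixture. A stop screw with a flat head 20 mm across sticks out of it towards the block; its head, which the block meets, stands 4 to 16 mm out of this face, set differently each time and not measured: feel for it. It does not give
- steel_block: plain steel block 30x50x25 mm, about 0.3 kg, loose in the channel, its 50 mm side (own y axis) along it, top at z 37, 19 mm above the walls. Origin: centre of its underside. Starts at x 0..18 in the fixture; home against the stop screw it is at x 35..47. Sliding takes under 2 N. The bar comes down over x -2.5..7.5: it clears a block that is home and lands on one that is not
- hold_lever (a joint): sprung lever's angle, rad: 0 = open stop, as it starts (grip leaning 40 deg out to the left); 1.40 = closed stop (grip leaning 40 deg to the right). Turns about the fixture's x axis, the grip going up and over towards -y. The spring resists until about 0.70, the over-centre point, then drives it quickly on to 1.40, away from the finger
- lever_grip (a point): centre of the lever's grip, a black round bar 16 mm thick, 60 mm long, parallel to the fixture's x, 100 mm from the pivot. Open it is at x 2.5, y 116, z 103 in the fixture; at the over-centre point y 52, z 126. Pushed along its arc it takes about 6 to 10 N at first, falling to nothing at the over-centre point; pushed straight sideways, friction at the finger adds to this, up to about double
- lever_pivot (a point): the lever's pivot, x 2.5, y 52, z 26 in the fixture, between two clevis cheeks up to z 34 mm. Its spring strut runs from it to two lugs at y 99, up to z 50. The shank up to the grip is 10 mm wide in x
- bar_tip (a point): free end of the lever's 10 mm cross bar, 85 mm from the pivot. Open, the bar stands almost upright, at y 37 to 52 in the fixture and up to z 111 mm; closed, it lies level across the channel at z 21 to 31 mm, its end resting over a rubber pad at the right of the channel
- bushing_2: grey steel bushing, stepped cylinder 30 mm across, 30 mm high, bystander left of the fixture; origin centre of underside
- hex_nut_1: hexagon nut 24 mm, 12 mm high, bystander left of the fixture; origin centre of underside
- hex_nut_2: hexagon nut 22 mm, 12 mm high, bystander in front of the fixture; origin centre of underside
- oil_can: oil can with bent spout, 70x111x158 mm, bystander at the back; origin centre of underside
- wood_block: wooden block 45x110x40 mm, bystander on the papers at the right; origin centre of underside
- pliers_red: pliers with red handles, 183 mm long, 14 mm high, bystander near the front edge; origin centre of underside
There are look-alikes about, which are no part of the job. Leave any black, green or turquoise look-alike of the steel_block alone.

How it is judged:
By the outcome, as a careful person would: the job done as asked, in the order asked, and still so for the second after the job is handed in, with the robot touching nothing.
It also fails if it takes over 69 s, if anything falls off the work surface, if the arm or the gripper's body presses on something with over 40 N, if the wrist force passes 120 N, or if a joint passes its speed limit or range.

ROBOT

A 7-joint arm with a two-finger parallel gripper is mounted at the origin on a cart in front of the work surface, level with it; the furniture and walls round the work are solid. World frame = base frame: x ahead of the robot, y to its left, z up, the work surface at z = 0. Lengths are in m, angles in rad, forces in N, time in s.
With the tool pointing down it reaches from about 0.425 to 0.925 m from the base axis. Payload 6.8 kg.
Tool frame: the origin (TCP) lies on the centre line of the jaws, within the pads' length; the fingertips stand ahead of it and the grasp point (between the pads) lies 11 mm behind it (r.tcp_to_tips is the z of the fingertips in the tool frame, in m); z points along the fingers, y is the line along which they close (so a half turn about z gives the same grasp; the last joint's range is limited). The gripper opens to 85 mm and grips with 20 to 120 N. Pads are 22 mm wide; open, the fingers measure 114 mm over their backs; the gripper's body (76 mm by 85 mm) begins 54 mm behind the grasp point. The pads swing forward as they close: fully open they stand 13 mm farther back than shut.
Start: joints at [1.013, 0.477, 0.022, 1.555, -0.011, 1.109, -0.083], TCP at [0.293, -0.608, 0.239] pointing down, gripper open.
Joint ranges: [-2.96, 2.96], [-0.34, 2.1], [-1.41, 1.46], [0.24, 2.44], [-1.37, 4.51], [0.17, 1.92], [-2.96, 2.96]. Speed limits (rad/s): [2.39, 2.39, 3.14, 3.14, 3.14, 3.14, 3.14].

INTERFACE

Orientations are given as a rotation vector (axis times angle).
In Python, from bench import r, optics gives the robot as it stands.
- The arm moves only by the shell command python3 -m creep 'ROWS' [FORCE]. ROWS is a JSON object whose one key "rows" holds a list of rows, each a list of 7 numbers: the shift along the tool's x, y, z in units of 25 mm (1.0 is 25 mm), then the turn, a rotation vector about the tool's x, y, z in units of 8 degrees (1.0 is 8 degrees), then the finger opening in mm, from 0 to 85.4. A call has 1 to 10 rows; each row is the pose to reach, as a shift and turn from the pose commanded when the call began, along the tool's axes at that moment; what a row does not reach only later rows make up. A row lasts 1/8 s, in which the tool goes at most 62.5 mm and 10.7 degrees, less where a joint would pass 70% of its speed; a pose out of reach is approached as far as the arm can. A call with a gripper value outside its range is refused whole. The fingers move at their own pace and stop on an object; FORCE is the grip in N (left out, the last holds). Time passes only in rows, so rows that repeat a pose let the fingers close. It gives the time, the measured TCP pose, the force, the opening and the grip force at its end, in the units of the state.
- r.get_obs(): the state, without advancing time (a new reading comes with each control period).
- optics.grab_frame(name): name is "scene" or "top"; returns a dict with "color" (420x560x3 uint8, blue, green, red), "K" (3x3 intrinsics, pixels), "dist_coeffs" ([k1, k2, p1, p2, k3] as OpenCV has them; the pictures are not rectified), "R" (3x3) and "t" (3): a world point X has camera coordinates R X + t. Camera axes: x right, y down, z forward; pixel columns grow to the right and rows downward; lengths in m; the calibration is good to about 2 mm. A picture is of the moment at which its call begins. There is no depth.
- r.hand_in(): hands the job in; it is judged then, once.
The state is a dict: "clock": time; "joints": joint angles; "qvel": joint speeds; "tau": joint torques, N m; "tcp_pos": TCP position; "orientation": TCP orientation; "contact_force": force on the tool from outside, world axes, zero at the start; "moment": the same for the moment, N m; "grip_width": finger opening in m; "gripper_force": force on a finger pad.
Only numpy, scipy, OpenCV 4.12 (cv2) and the standard library are available. Lean on these libraries where they do the work, as an engineer would, in place of code of your own. Each camera call takes 0.05 s, during which the arm holds its last target. There are 200 camera calls.

## Working session

There is one attempt and no reset: what is moved stays moved. The work goes in short steps, Python scripts to look and compute and a shell command to move; the robot and the scene stay as the last step left them, time stands still between calls to the robot, and variables do not carry over. Pictures are saved under pics/ and viewed, at most 10 in all, crops included, and the job is handed in when it is done.

```bash
ls; mkdir -p pics
python3 - <<'E'
from bench import r, optics
import cv2
print(r.get_obs(), r.tcp_to_tips)
for n in("scene","top"):
    f=optics.grab_frame(n); cv2.imwrite(f"pics/{n}0.png",f["color"]); print(n,f["K"],f["dist_coeffs"],f["R"],f["t"], -f["R"].T@f["t"])
E
```

```text
pics
{'clock': 0.0, 'joints': array([ 1.01290543,  0.47779289,  0.02232324,  1.55649656, -0.01150555,
        1.10927844, -0.08311016]), 'qvel': array([-0.00033515,  0.0002574 ,  0.00031468, -0.00031202,  0.00201479,
       -0.00112499, -0.00041931]), 'tau': array([-1.47097489e-03, -5.96463418e+01,  1.60739534e+00, -2.81204081e+01,
        1.25387518e-02,  9.51814174e-03, -1.91190372e-05]), 'tcp_pos': array([ 0.29321224, -0.60732852,  0.23831117]), 'orientation': array([-3.06074678e+00, -7.00230092e-01,  8.36851635e-04]), 'contact_force': array([-0.51983225,  0.15110064, -0.01197119]), 'moment': array([ 0.0660468 ,  0.01664982, -0.04733169]), 'gripper_force': 0.0, 'grip_width': 0.08564553512138627} 0.008
scene [[456.39607896   0.         276.01586266]
 [  0.         456.39607896 207.42010574]
 [  0.           0.           1.        ]] [0.01863102 0.         0.         0.         0.        ] [[-0.56804903 -0.8228464   0.01562369]
 [-0.63062422  0.42299438 -0.65068337]
 [ 0.52880373 -0.37947274 -0.75918842]] [0.3734271  0.39587987 0.83176839] [0.02193411 0.45545162 0.88322706]
top [[464.24084174   0.         283.59686604]
 [  0.         464.24084174 215.97064939]
 [  0.           0.           1.        ]] [-0.11503598  0.          0.          0.          0.        ] [[ 0.02084959 -0.99972743  0.01050507]
 [-0.98958321 -0.02213279 -0.14225053]
 [ 0.14244426 -0.00742977 -0.98977494]] [0.04917849 0.56755422 1.29893911] [0.37559035 0.07137747 1.36587564]
```

View pics/scene0.png

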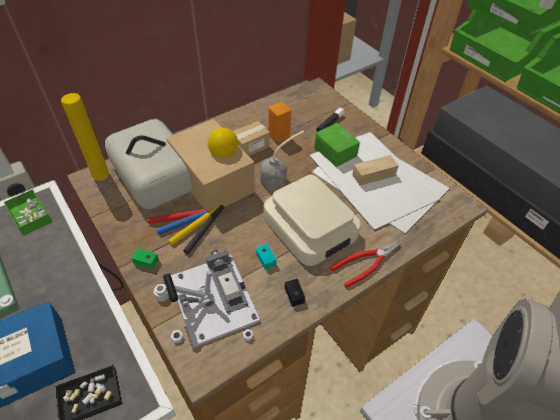

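View pics/top0.png

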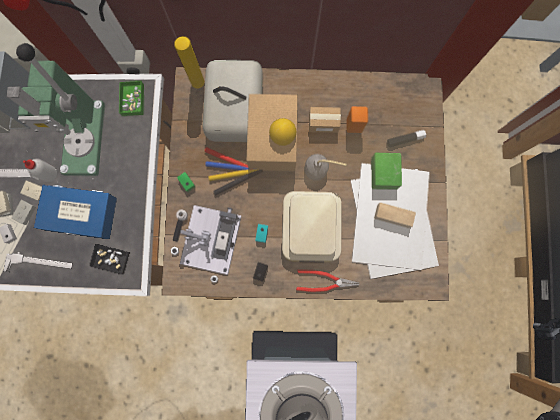

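The fixture is at about (212,240) in top and (212,297) in scene. The grey block in its channel is at top (228,243) and scene (231,288). The black (260,271), turquoise (262,234) and green (186,183) look-alikes lie outside the channel. I'll enlarge both views to confirm.

Run:
```python
import cv2,numpy as np
a=cv2.imread("pics/top0.png")[195:285,165:265]; b=cv2.imread("pics/scene0.png")[245:345,150:265]
cv2.imwrite("pics/ct.png",cv2.resize(a,None,fx=6.5,fy=6.5,interpolation=cv2.INTER_CUBIC))
cv2.imwrite("pics/cs.png",cv2.resize(b,None,fx=6,fy=6,interpolation=cv2.INTER_CUBIC))
```

```text
(no output)
```

View pics/ct.png

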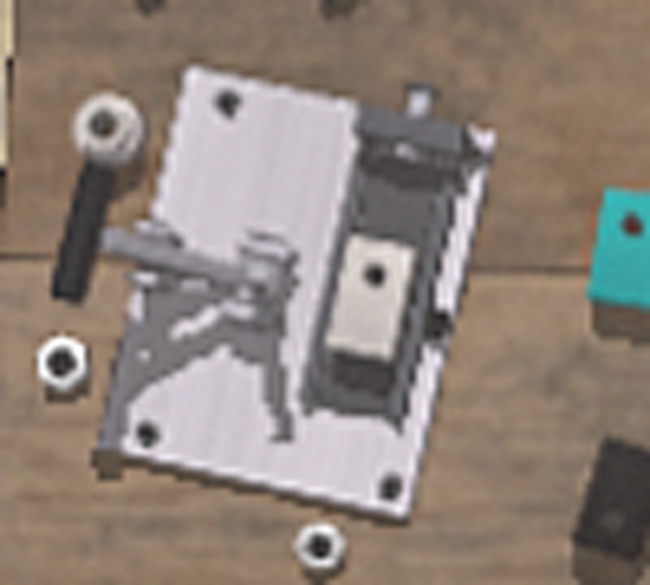

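View pics/cs.png

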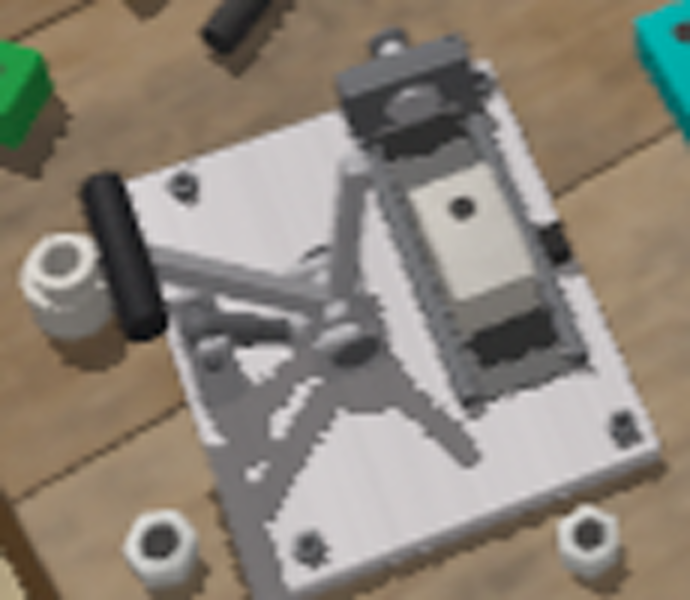

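The crops confirm it: the pale steel block with a hole is in the channel, at top crop (370,297) and scene crop (472,235). The fixture's end stop is at the far end, and the lever is open with its black grip at the left, at top crop (84,235). Next I'll locate the plate corners and the block.

```bash
cat > h.py <<'E'
import numpy as np, cv2
from bench import r, optics
from scipy.spatial.transform import Rotation as Ro
def ray(f,uv):
    p=cv2.undistortPoints(np.array([uv],float).reshape(-1,1,2),f["K"],f["dist_coeffs"]).reshape(-1,2)
    d=np.c_[p,np.ones(len(p))]@f["R"]; return -f["R"].T@f["t"], d
def onz(f,uv,z):
    c,d=ray(f,uv); return (c+d*((z-c[2])/d[:,2])[:,None])[:,:2]
def crop(uv,s,o): return (np.array(uv,float)+.5)/s-.5+np.array(o)
def kabsch(P,W):
    pm,wm=P.mean(0),W.mean(0); a=P-pm; b=W-wm
    th=np.arctan2((a[:,0]*b[:,1]-a[:,1]*b[:,0]).sum(),(a*b).sum())
    R=np.array([[np.cos(th),-np.sin(th)],[np.sin(th),np.cos(th)]]); t=wm-R@pm
    return th,t,W-(P@R.T+t)
E
python3 - <<'E'
from h import *
np.set_printoptions(precision=4,suppress=True)
T=optics.grab_frame("top");S=optics.grab_frame("scene")
P=np.array([[93,110],[93,-35],[-85,-35],[-85,110]])/1e3
ct=lambda u:crop(u,6.5,(165,195)); cs=lambda u:crop(u,6,(150,245))
tc=ct([[190,66],[495,130],[406,520],[102,452]]); sc=cs([[487,60],[660,447],[285,592]])
Wt=onz(T,tc,.01); Ws=onz(S,sc,.01)
for n,p,w in(("top",P,Wt),("scene",P[1:],Ws)): print(n,kabsch(p,w))
th,t,res=kabsch(np.r_[P,P[1:]],np.r_[Wt,Ws]); print("all",th,t)
R=np.array([[np.cos(th),-np.sin(th)],[np.sin(th),np.cos(th)]])
tb=onz(T,ct([[345,235],[414,243],[391,360],[327,348]]),.037); sb=onz(S,cs([[408,192],[483,165],[537,270],[455,302]]),.037)
for b in(tb,sb): print("block fix",(b-t)@R*1e3,((b-t)@R).mean(0)*1e3)
g=onz(T,ct([[84,235]]),.103+.004); g2=onz(S,cs([[124,257]]),.107); print("grip",(g-t)@R*1e3,(g2-t)@R*1e3)
o=r.get_obs(); print(Ro.from_rotvec(o["orientation"]).as_matrix())
E
```

```text
top (np.float64(-0.1857223999034589), array([0.486 , 0.2384]), array([[ 0.0007, -0.001 ],
       [ 0.0011,  0.001 ],
       [-0.0009,  0.0022],
       [-0.0009, -0.0022]]))
scene (np.float64(-0.17905183768623717), array([0.4868, 0.2362]), array([[-0.0017,  0.0021],
       [ 0.0006,  0.0043],
       [ 0.0011, -0.0064]]))
all -0.1814579529298803 [0.4864 0.2374]
block fix [[ 30.3092  18.8657]
 [ 33.0541 -11.9304]
 [-19.6562 -13.1901]
 [-20.2563  15.6773]] [5.8627 2.3556]
block fix [[ 30.9908  17.0732]
 [ 30.8685 -11.5279]
 [-17.4388 -13.7217]
 [-17.814   17.0073]] [6.6516 2.2077]
grip [[  2.0822 116.3454]] [[  1.0621 118.3072]]
[[ 0.9005  0.4348 -0.0005]
 [ 0.4348 -0.9005  0.0009]
 [-0.0001 -0.0011 -1.    ]]
```

```bash
cat >> h.py <<'E'
TH=None
E
python3 - <<'E'
from h import *
np.set_printoptions(precision=4,suppress=True)
T=optics.grab_frame("top");S=optics.grab_frame("scene")
ct=lambda u:crop(u,6.5,(165,195)); cs=lambda u:crop(u,6,(150,245))
P=np.array([[93,110],[93,-35],[-85,-35]])/1e3
W=np.r_[onz(T,ct([[190,66],[495,130],[406,520]]),.01),onz(S,cs([[487,60],[660,447]]),.01)]
B=np.array([[25,15],[25,-15],[-25,-15],[-25,15]])/1e3
tb=onz(T,ct([[345,235],[414,243],[391,360],[327,348]]),.037); sb=onz(S,cs([[408,192],[483,165],[537,270],[455,302]]),.037)
print(kabsch(np.r_[P,P[1:]],W))
print("block",kabsch(np.r_[B,B],np.r_[tb,sb]))
# end stop top edges z=38: near-top-left, near-top-right (x76,y+-25), far-top right
print(onz(T,ct([[357,137],[465,155]]),.038), onz(S,cs([[340,82],[468,40]]),.038))
# full triangulated plate edges alt: grip
c,d=ray(T,ct([[84,235]])[0]); c2,d2=ray(S,cs([[124,257]])[0])
s=np.linalg.lstsq(np.c_[d[0],-d2[0]],c2-c,rcond=None)[0]; print("grip",c+s[0]*d[0],c2+s[1]*d2[0])
E
```

```text
(np.float64(-0.19380767343281816), array([0.4864, 0.2394]), array([[-0.0004, -0.0011],
       [ 0.0011,  0.0007],
       [-0.0012,  0.0004],
       [-0.0006,  0.0002],
       [ 0.0012, -0.0003]]))
block (np.float64(-0.14884619651091233), array([0.493 , 0.2385]), array([[-0.0003,  0.0008],
       [ 0.0013, -0.0003],
       [-0.0013,  0.0006],
       [-0.0012, -0.0006],
       [ 0.    , -0.001 ],
       [-0.0008,  0.0005],
       [ 0.0008, -0.0003],
       [ 0.0015,  0.0003]]))
[[0.5635 0.2468]
 [0.5565 0.1984]] [[0.5747 0.246 ]
 [0.5645 0.1972]]
grip [0.5098 0.3521 0.104 ] [0.5105 0.3532 0.1043]
```

```bash
cat >> h.py <<'E'
TH=-0.194; T0=np.array([.4864,.2394,0])
F=Ro.from_euler('z',TH)
B0=Ro.from_matrix(np.diag([1.,-1,-1]))
def tgt(x,y,z,tilt): # fixture mm; tilt deg: + = hand leans to -y
    return T0+F.apply(np.array([x,y,z])/1e3), F*Ro.from_euler('x',tilt,degrees=True)*B0
def row(p,Rt):
    o=r.get_obs(); R0=Ro.from_rotvec(o["orientation"])
    return np.round(np.r_[R0.inv().apply(p-o["tcp_pos"])*40,np.degrees((R0.inv()*Rt).as_rotvec())/8],2).tolist()
def fix():
    o=r.get_obs(); R0=Ro.from_rotvec(o["orientation"])
    print("t %.2f"%o["clock"],"fix",np.round(F.inv().apply(o["tcp_pos"]-T0)*1e3,1),"eul",np.round((F.inv()*R0*B0.inv()).as_euler('xyz',degrees=True),1),
     "F",np.round(F.inv().apply(o["contact_force"]),1),"w",round(o["grip_width"]*1e3,1))
E
python3 - <<'E'
from h import *
fix()
for t in(15,-15):
  print(tgt(-42,-4,33,t)[1].as_matrix().round(2)[:,2])
p,R=tgt(-42,-4,140,15)
print(row(np.array([.47,-.25,.25]),R)); print(row(p,R))
E
```

```text
t 0.30 fix [ -26.1 -868.4  239. ] eul [ 0.   0.  36.9] F [0.3 0.  0.1] w 85.4
[ 0.05  0.25 -0.97]
[-0.05 -0.25 -0.97]
[12.58, -9.81, -0.44, 1.81, 0.6, 4.58]
[20.24, -28.04, 3.97, 1.81, 0.6, 4.58]
```

```bash
python3 -m creep '{"rows":[[12.5,-10,-0.4,1.8,0.6,4.58,0],[12.5,-10,-0.4,1.8,0.6,4.58,0],[12.5,-10,-0.4,1.8,0.6,4.58,0],[12.5,-10,-0.4,1.8,0.6,4.58,0],[12.5,-10,-0.4,1.8,0.6,4.58,0],[12.5,-10,-0.4,1.8,0.6,4.58,0],[20.2,-28,1,1.8,0.6,4.58,0],[20.2,-28,1,1.8,0.6,4.58,0],[20.2,-28,1,1.8,0.6,4.58,0],[20.2,-28,1,1.8,0.6,4.58,0]]}'
python3 - <<'E'
from h import *
fix(); print(row(*tgt(-42,-4,90,15)), row(*tgt(-42,-4,33,15)))
E
```

```text
clock: 1.55
tcp_pos: [0.4496, -0.0184, 0.2321]
orientation: [-2.869, 0.278, -0.038]
contact_force: [0.7, 0.1, 0.5]
grip_width: -0.0
gripper_force: 0.0
t 1.55 fix [  13.6 -260.1  232.1] eul [14.9 -0.1  0. ] F [0.6 0.3 0.5] w -0.0
[-2.22, -8.44, 8.13, 0.01, -0.01, 0.0] [-2.23, -7.85, 10.33, 0.01, -0.01, 0.0]
```

```bash
python3 -m creep '{"rows":[[-2.2,-8.4,8.1,0,0,0,0],[-2.2,-8.4,8.1,0,0,0,0],[-2.2,-8.4,8.1,0,0,0,0],[-2.2,-8.4,8.1,0,0,0,0],[-2.2,-8.4,8.1,0,0,0,0],[-2.2,-8.4,8.1,0,0,0,0],[-2.2,-7.85,10.3,0,0,0,0],[-2.2,-7.85,10.3,0,0,0,0],[-2.2,-7.85,10.3,0,0,0,0]]}'
python3 - <<'E'
from h import *
fix(); print(row(*tgt(-42,-4,33,15)))
for n,c in(("scene",(130,215,290,365)),("top",(150,180,290,300))):
    im=optics.grab_frame(n)["color"][c[1]:c[3],c[0]:c[2]]; cv2.imwrite(f"pics/{n}1.png",cv2.resize(im,None,fx=3.8,fy=3.8,interpolation=cv2.INTER_CUBIC))
E
```

```text
clock: 2.68
tcp_pos: [0.4458, 0.2409, 0.035]
orientation: [-2.868, 0.28, -0.038]
contact_force: [0.7, 0.3, 0.1]
grip_width: 0.0
gripper_force: 0.0
t 2.67 fix [-40.1  -6.4  35. ] eul [14.9 -0.1 -0. ] F [0.6 0.5 0.1] w 0.0
[-0.07, -0.07, 0.1, 0.01, -0.01, -0.0]
```

View pics/scene1.png

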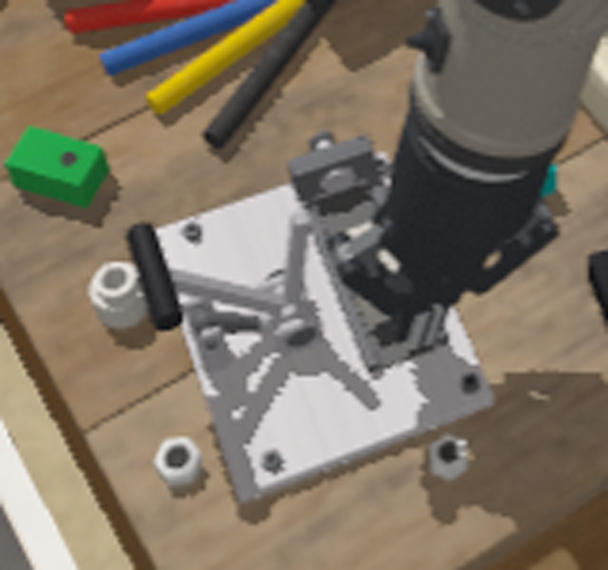

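The fingers (crop ~(405,320)) stand behind the block, and the hand leans clear of the upright bar at (300,250). Now I'll slide the block gently.

```bash
python3 -m creep '{"rows":[[0.1,0,0.08,0,0,0,0],[0.2,0,0.08,0,0,0,0],[0.3,0,0.08,0,0,0,0],[0.38,0,0.08,0,0,0,0],[0.46,0,0.08,0,0,0,0],[0.54,0,0.08,0,0,0,0],[0.62,0,0.08,0,0,0,0],[0.7,0,0.08,0,0,0,0],[0.78,0,0.08,0,0,0,0],[0.86,0,0.08,0,0,0,0]]}'; python3 -c "
from h import *
fix()"
python3 -m creep '{"rows":[[0.06,0,0,0,0,0,0],[0.12,0,0,0,0,0,0],[0.18,0,0,0,0,0,0],[0.24,0,0,0,0,0,0],[0.3,0,0,0,0,0,0],[0.36,0,0,0,0,0,0],[0.42,0,0,0,0,0,0],[0.48,0,0,0,0,0,0]]}'; python3 -c "
from h import *
fix()"
```

```text
clock: 4.03
tcp_pos: [0.4663, 0.2377, 0.0316]
orientation: [-2.869, 0.278, -0.036]
contact_force: [0.3, 0.1, -0.2]
grip_width: 0.0002
gripper_force: 0.3
t 4.03 fix [-19.4  -5.6  31.6] eul [14.9 -0.   0. ] F [ 0.3  0.1 -0.2] w 0.2
clock: 5.03
tcp_pos: [0.4781, 0.2354, 0.0317]
orientation: [-2.869, 0.278, -0.037]
contact_force: [-1.4, 0.3, 0.5]
grip_width: 0.0001
gripper_force: 0.3
t 5.03 fix [-7.4 -5.5 31.7] eul [14.9 -0.   0. ] F [-1.5  0.   0.5] w 0.1
```

```bash
cat > f.py <<'E'
from h import *
fix()
E
python3 -m creep '{"rows":[[0.03,0,0,0,0,0,0],[0.06,0,0,0,0,0,0],[0.09,0,0,0,0,0,0],[0.12,0,0,0,0,0,0],[0.15,0,0,0,0,0,0],[0.18,0,0,0,0,0,0],[0.21,0,0,0,0,0,0],[0.24,0,0,0,0,0,0]]}' >/dev/null; python3 f.py
for i in 1; do python3 -m creep '{"rows":[[0.02,0,0,0,0,0,0],[0.04,0,0,0,0,0,0],[0.06,0,0,0,0,0,0],[0.08,0,0,0,0,0,0]]}'>/dev/null; python3 f.py; done
```

```text
t 6.03 fix [-1.5 -5.5 31.7] eul [14.9 -0.   0. ] F [-0.9  0.1  0.7] w 0.0
t 6.53 fix [ 0.5 -5.5 31.7] eul [14.9 -0.   0. ] F [-1.4  0.3  0.1] w 0.3
```

```bash
python3 -m creep '{"rows":[[0.02,0,0,0,0,0,0],[0.04,0,0,0,0,0,0],[0.06,0,0,0,0,0,0],[0.08,0,0,0,0,0,0]]}'>/dev/null; python3 f.py
```

```text
t 7.03 fix [ 2.5 -5.5 31.7] eul [14.9 -0.   0. ] F [-1.   0.3 -0.5] w 0.1
```

```bash
python3 -m creep '{"rows":[[0.02,0,0,0,0,0,0],[0.04,0,0,0,0,0,0],[0.06,0,0,0,0,0,0],[0.08,0,0,0,0,0,0]]}'>/dev/null; python3 f.py
```

```text
t 7.53 fix [ 4.5 -5.5 31.7] eul [14.9 -0.   0. ] F [ 0.   0.5 -0.4] w 0.1
```

```bash
python3 -m creep '{"rows":[[0.02,0,0,0,0,0,0],[0.04,0,0,0,0,0,0],[0.06,0,0,0,0,0,0],[0.08,0,0,0,0,0,0]]}'>/dev/null; python3 f.py
```

```text
t 8.03 fix [ 6.5 -5.5 31.7] eul [14.9 -0.   0. ] F [-0.8 -0.8  0.4] w 0.2
```

```bash
python3 -m creep '{"rows":[[0.02,0,0,0,0,0,0],[0.04,0,0,0,0,0,0],[0.06,0,0,0,0,0,0],[0.08,0,0,0,0,0,0]]}'>/dev/null; python3 f.py
```

```text
t 8.53 fix [ 8.5 -5.5 31.7] eul [14.9 -0.   0. ] F [-0.9  0.3 -0.1] w 0.1
```

```bash
python3 -m creep '{"rows":[[0.02,0,0,0,0,0,0],[0.04,0,0,0,0,0,0],[0.06,0,0,0,0,0,0],[0.08,0,0,0,0,0,0]]}'>/dev/null; python3 f.py
```

```text
t 9.03 fix [10.5 -5.4 31.7] eul [14.9 -0.   0. ] F [-1.8  0.6  1. ] w 0.1
```

```bash
python3 -m creep '{"rows":[[0.02,0,0,0,0,0,0],[0.04,0,0,0,0,0,0],[0.06,0,0,0,0,0,0]]}'>/dev/null; python3 f.py;  python3 - <<'E'
from h import *
ims=[]
for n,c in(("scene",(150,235,260,345)),("top",(165,190,265,290))):
    im=optics.grab_frame(n)["color"][c[1]:c[3],c[0]:c[2]]; ims.append(cv2.resize(im,(400,400),interpolation=cv2.INTER_CUBIC))
cv2.imwrite("pics/two2.png",np.hstack(ims))
E
```

```text
t 9.40 fix [10.6 -5.4 31.5] eul [14.9  0.1  0.1] F [-6.5 -0.2  4.2] w -0.1
```

View pics/two2.png

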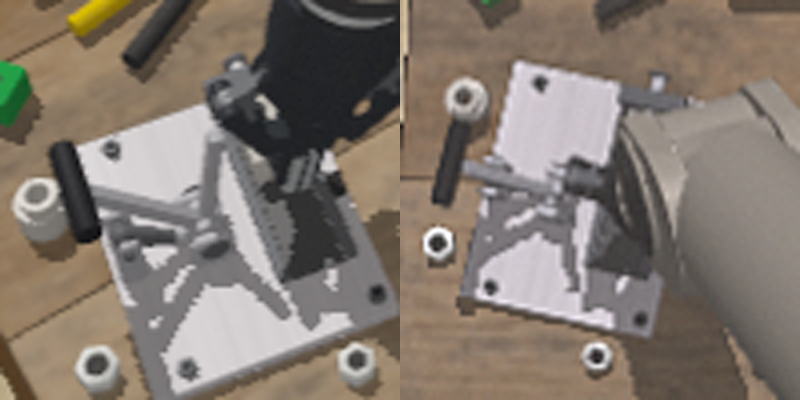

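Contact shows at TCP x ≈ 10.6: the block is against the screw, with the fingers on its near face at (300,170). The force is rising at about 4–5 N/mm, so I'll press on to 13 N.

```bash
python3 -m creep '{"rows":[[0.015,0,0,0,0,0,0],[0.03,0,0,0,0,0,0],[0.03,0,0,0,0,0,0]]}'>/dev/null; python3 f.py
```

```text
t 9.88 fix [10.6 -5.5 31.5] eul [14.9  0.2  0.1] F [-7.6 -0.3  5.5] w -0.1
```

```bash
python3 -m creep '{"rows":[[0.02,0,0,0,0,0,0],[0.04,0,0,0,0,0,0],[0.04,0,0,0,0,0,0]]}'>/dev/null; python3 f.py
```

```text
t 10.25 fix [10.6 -5.4 31.3] eul [14.8  0.3  0.2] F [-7.8 -1.7  7.6] w -0.0
```

```bash
python3 -m creep '{"rows":[[0.02,0,-0.03,0,0,0,0],[0.03,0,-0.06,0,0,0,0],[0.03,0,-0.06,0,0,0,0]]}'>/dev/null; python3 f.py
```

```text
t 10.62 fix [10.7 -6.3 31.9] eul [14.8  0.3  0.2] F [-8.9  1.  -0.9] w -0.2
```

Lifting took the vertical force off. I'll keep pressing forward.

```bash
python3 -m creep '{"rows":[[0.02,0,-0.01,0,0,0,0],[0.04,0,-0.015,0,0,0,0],[0.04,0,-0.015,0,0,0,0]]}'>/dev/null; python3 f.py
```

```text
t 11.00 fix [10.8 -6.5 32. ] eul [14.8  0.4  0.2] F [-10.8   0.6  -0.4] w -0.3
```

```bash
python3 -m creep '{"rows":[[0.02,0,-0.01,0,0,0,0],[0.04,0,-0.015,0,0,0,0],[0.05,0,-0.015,0,0,0,0],[0.05,0,-0.015,0,0,0,0]]}'>/dev/null; python3 f.py
```

```text
t 11.50 fix [10.8 -6.7 32. ] eul [14.7  0.5  0.3] F [-11.7  -0.2  -0.4] w 0.2
```

```bash
python3 -m creep '{"rows":[[0.02,0,-0.005,0,0,0,0],[0.03,0,-0.01,0,0,0,0],[0.04,0,-0.01,0,0,0,0],[0.04,0,-0.01,0,0,0,0]]}'>/dev/null; python3 f.py
```

```text
t 12.00 fix [10.8 -6.7 32.1] eul [14.7  0.6  0.4] F [-14.5   1.4   0.9] w -0.3
```

```bash
python3 -m creep '{"rows":[[0,0,0,0,0,0,0],[0,0,0,0,0,0,0]]}'>/dev/null; python3 f.py;python3 -m creep '{"rows":[[0,0,0,0,0,0,0],[0,0,0,0,0,0,0]]}'>/dev/null; python3 f.py
```

```text
t 12.25 fix [10.8 -6.7 32.1] eul [14.7  0.6  0.4] F [-13.4   1.4   0.7] w 0.2
t 12.50 fix [10.8 -6.7 32.1] eul [14.7  0.6  0.4] F [-13.8   0.4   0.4] w -0.1
```

```bash
python3 -m creep '{"rows":[[-0.1,0,0,0,0,0,0],[-0.3,0,0,0,0,0,0],[-0.8,0,0,0,0,0,0],[-1.4,0,0,0,0,0,0],[-2,0,0,0,0,0,0],[-2,0,-2,0,0,0,0],[-2,0,-4,0,0,0,0],[-2,0,-6,0,0,0,0],[-2,0,-7,0,0,0,0],[-2,0,-7,0,0,0,0]]}'>/dev/null
python3 - <<'E'
from h import *
fix()
f=optics.grab_frame("top"); cv2.imwrite("pics/top3.png",f["color"])
s=optics.grab_frame("scene"); cv2.imwrite("pics/scene3.png",s["color"])
ims=[]
for im,c in((s["color"],(150,235,260,345)),(f["color"],(165,190,265,290))):
    ims.append(cv2.resize(im[c[1]:c[3],c[0]:c[2]],(400,400),interpolation=cv2.INTER_CUBIC))
cv2.imwrite("pics/two3.png",np.hstack(ims))
# push pose: contact on tangent, tool along lever; half finger thickness 14.5
def push(ang,gap,rad=98):
    a=np.radians(40-ang); u=np.array([np.sin(a),np.cos(a)]); n=np.array([np.cos(a),-np.sin(a)])  # radial, outward-left
    yz=np.array([52,26])+rad*u+(8+14.5+gap)*n
    return tgt(2.5,yz[0],yz[1],-(40-ang)), yz
for a,g,rd in((0,45,190),(0,45,98),(0,6,98)):
    (q,yz)=push(a,g,rd); print(a,g,yz,row(*q))
E
```

```text
t 13.75 fix [-31.6 -51.1 205.1] eul [15.  -0.2 -0. ] F [ 0.1  0.7 -0.5] w 0.2
0 45 [225.83764575 128.16028054] [1.43, -9.95, 5.73, -6.86, -0.0, 0.01]
0 45 [166.70118566  57.68419177] [1.43, -6.94, 7.85, -6.86, -0.0, 0.01]
0 6 [136.82545238  82.75290855] [1.43, -6.04, 6.57, -6.86, -0.0, 0.01]
```

View pics/two3.png

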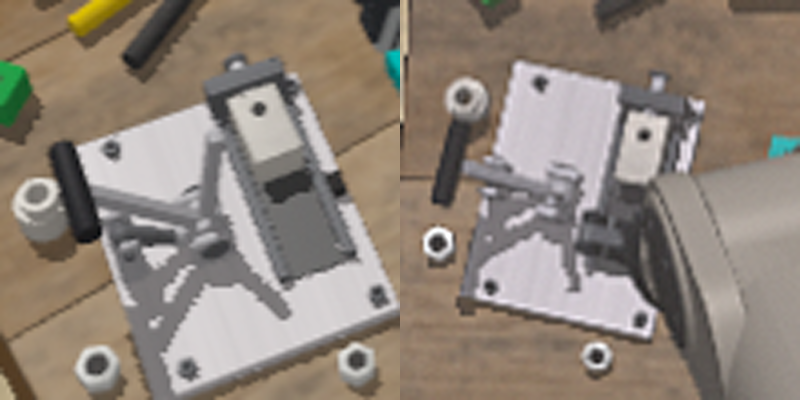

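The block (scene crop (262,125)) now sits against the stop, with the lever still open and its bar free. Next I'll plan the approach to the lever from outside.

```bash
cat >> h.py <<'E'
def push(ang,gap,s=-4,k=0.75):
    a=np.radians(40-ang); c=np.array([52,26])+100*np.array([np.sin(a),np.cos(a)])
    b=np.radians((40-ang)*k); u=np.array([np.sin(b),np.cos(b)]); n=np.array([np.cos(b),-np.sin(b)])
    yz=c+(22.5+gap)*n+s*u
    return tgt(2.5,yz[0],yz[1],-(40-ang)*k)
E
python3 - <<'E'
from h import *
fix(); print(row(*tgt(2.5,150,200,-30)))
for a,g,s in((0,40,60),(0,40,-4),(0,8,-4)): print(a,g,s,row(*push(a,g,s)))
E
```

```text
t 13.85 fix [-33.  -51.3 202.7] eul [14.9  0.   0. ] F [-0.4  0.   0. ] w 0.0
[1.43, -7.75, 2.17, -5.61, -0.0, 0.01]
0 40 60 [1.43, -8.91, 5.66, -5.61, -0.0, 0.01]
0 40 -4 [1.43, -7.11, 7.47, -5.61, -0.0, 0.01]
0 8 -4 [1.43, -6.2, 6.57, -5.61, -0.0, 0.01]
```

```bash
python3 -m creep '{"rows":[[1.43,-7.75,2.1,-5.6,0,0,0],[1.43,-7.75,2.1,-5.6,0,0,0],[1.43,-7.75,2.1,-5.6,0,0,0],[1.43,-7.75,2.1,-5.6,0,0,0],[1.43,-7.75,2.1,-5.6,0,0,0],[1.43,-8.9,5.6,-5.6,0,0,0],[1.43,-8.9,5.6,-5.6,0,0,0],[1.43,-8.9,5.6,-5.6,0,0,0]]}'>/dev/null
python3 - <<'E'
from h import *
fix()
for a,g,s in((0,40,-4),(0,8,-4)): print(a,g,s,row(*push(a,g,s)))
print(r.get_obs()["joints"])
E
```

```text
t 14.85 fix [  0.5 199.5 120. ] eul [-30.2   0.3   0.2] F [-0.2 -0.3  0.3] w 0.1
0 40 -4 [0.08, 0.03, 2.43, 0.03, 0.02, 0.04]
0 8 -4 [0.08, 1.31, 2.43, 0.03, 0.02, 0.04]
[-0.76302165  0.86496293 -0.23486737  1.25530833  0.37987543  1.54567717
 -2.8303397 ]
```

```bash
python3 -m creep '{"rows":[[0.08,0,1.2,0,0,0,0],[0.08,0,2.4,0,0,0,0],[0.08,0,2.4,0,0,0,0],[0.08,0.6,2.4,0,0,0,0],[0.08,1,2.4,0,0,0,0],[0.08,1.2,2.4,0,0,0,0],[0.08,1.2,2.4,0,0,0,0]]}'>/dev/null
python3 - <<'E'
from h import *
fix()
for a,g,s in((0,8,-4),(0,2,-4)): print(a,g,s,row(*push(a,g,s)))
print(r.get_obs()["joints"])
s=optics.grab_frame("scene")["color"]
t=optics.grab_frame("top")["color"]
ims=[]
for im,c in((s,(130,215,260,345)),(t,(145,190,265,310))):
    ims.append(cv2.resize(im[c[1]:c[3],c[0]:c[2]],(400,400),interpolation=cv2.INTER_CUBIC))
cv2.imwrite("pics/two4.png",np.hstack(ims))
E
```

```text
t 15.72 fix [  5.7 144.   89.1] eul [-29.8  -0.1   0. ] F [ 0.4  0.6 -0.3] w 0.2
0 8 -4 [-0.13, 0.01, 0.24, -0.02, -0.01, -0.0]
0 2 -4 [-0.13, 0.25, 0.24, -0.02, -0.01, -0.0]
[-0.7127289   0.82603622 -0.2307036   1.41180941  0.39926215  1.41983087
 -2.83847598]
```

View pics/two4.png

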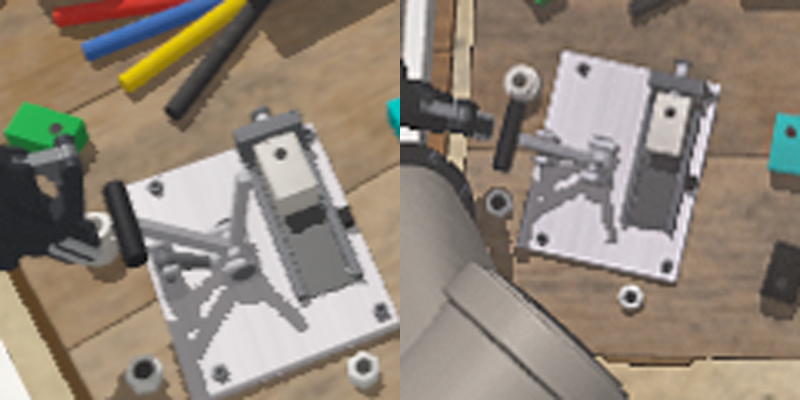

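The fingers (scene crop (75,240)) are left of the grip at (124,222), level with it and clear of the bushing. Now the contact and arc rows.

```bash
python3 -m creep '{"rows":[[-0.1,0.12,0.2,0,0,0,0],[-0.1,0.22,0.2,0,0,0,0],[-0.1,0.3,0.2,0,0,0,0],[-0.1,0.36,0.2,0,0,0,0]]}'>/dev/null
python3 - <<'E'
from h import *
fix()
for a in (0,1,2,4,6,8,10,12,14): print(a,row(*push(a,0)))
E
```

```text
t 16.32 fix [  3.  133.6  88.4] eul [-29.9  -0.    0. ] F [ 0.1 -0.4 -0.2] w -0.3
0 [-0.02, -0.02, 0.01, -0.02, -0.0, 0.0]
1 [-0.02, 0.05, -0.01, 0.08, -0.0, 0.0]
2 [-0.02, 0.12, -0.03, 0.17, -0.0, 0.0]
4 [-0.02, 0.25, -0.07, 0.36, -0.0, 0.0]
6 [-0.02, 0.39, -0.11, 0.55, -0.0, 0.0]
8 [-0.02, 0.53, -0.14, 0.73, -0.0, 0.0]
10 [-0.02, 0.66, -0.17, 0.92, -0.0, 0.0]
12 [-0.02, 0.8, -0.19, 1.11, -0.0, 0.0]
14 [-0.02, 0.94, -0.21, 1.3, -0.0, 0.0]
```

```bash
python3 -m creep '{"rows":[[0,0.05,-0.01,0.08,0,0,0],[0,0.12,-0.03,0.17,0,0,0],[0,0.18,-0.05,0.26,0,0,0],[0,0.25,-0.07,0.36,0,0,0]]}'>/dev/null
python3 - <<'E'
from h import *
fix()
for a in (4,6,8,10,12,14,16,18): print(a,row(*push(a,0)))
E
```

```text
t 16.82 fix [  2.8 129.8  92.8] eul [-26.9  -0.    0.1] F [ 0.6  4.6 -6.8] w -0.0
4 [-0.01, 0.03, 0.0, -0.02, -0.0, 0.01]
6 [-0.01, 0.17, -0.04, 0.17, -0.0, 0.01]
8 [-0.01, 0.3, -0.08, 0.36, -0.0, 0.01]
10 [-0.01, 0.44, -0.11, 0.55, -0.0, 0.01]
12 [-0.01, 0.58, -0.14, 0.73, -0.0, 0.01]
14 [-0.01, 0.71, -0.17, 0.92, -0.0, 0.01]
16 [-0.01, 0.85, -0.19, 1.11, -0.0, 0.01]
18 [-0.01, 0.99, -0.2, 1.3, -0.0, 0.01]
```

```bash
python3 -m creep '{"rows":[[0,0.07,-0.02,0.09,0,0,0],[0,0.14,-0.04,0.19,0,0,0],[0,0.2,-0.06,0.28,0,0,0],[0,0.27,-0.08,0.38,0,0,0],[0,0.34,-0.1,0.47,0,0,0],[0,0.41,-0.11,0.57,0,0,0]]}'>/dev/null
python3 - <<'E'
from h import *
fix()
for a in (8,10,12,14,16,18,20,22,24): print(a,row(*push(a,0)))
E
```

```text
t 17.57 fix [  2.7 121.8 100.5] eul [-22.3  -0.    0.1] F [ 1.   5.2 -3.7] w 0.1
8 [-0.01, -0.12, 0.06, -0.21, -0.0, 0.01]
10 [-0.01, 0.02, 0.02, -0.02, -0.0, 0.01]
12 [-0.01, 0.15, -0.02, 0.16, -0.0, 0.01]
14 [-0.01, 0.29, -0.06, 0.35, -0.0, 0.01]
16 [-0.01, 0.43, -0.09, 0.54, -0.0, 0.01]
18 [-0.01, 0.56, -0.12, 0.73, -0.0, 0.01]
20 [-0.01, 0.7, -0.14, 0.91, -0.0, 0.01]
22 [-0.01, 0.84, -0.15, 1.1, -0.0, 0.01]
24 [-0.01, 0.98, -0.16, 1.29, -0.0, 0.01]
```

```bash
python3 -m creep '{"rows":[[0,0.1,-0.03,0.13,0,0,0],[0,0.2,-0.06,0.26,0,0,0],[0,0.29,-0.09,0.39,0,0,0],[0,0.39,-0.11,0.52,0,0,0],[0,0.48,-0.13,0.65,0,0,0],[0,0.58,-0.15,0.78,0,0,0],[0,0.67,-0.16,0.91,0,0,0],[0,0.77,-0.17,1.04,0,0,0],[0,0.87,-0.18,1.17,0,0,0],[0,0.96,-0.18,1.3,0,0,0]]}'>/dev/null
python3 - <<'E'
from h import *
fix()
for a in (24,28,32,36,40,44): print(a,row(*push(a,0)))
E
```

```text
t 18.82 fix [  2.8 101.3 114.3] eul [-11.9  -0.    0. ] F [-0.5  5.7  0.7] w -0.0
24 [-0.01, 0.01, 0.03, -0.01, -0.01, 0.0]
28 [-0.01, 0.29, -0.02, 0.36, -0.0, 0.0]
32 [-0.01, 0.56, -0.06, 0.74, -0.0, 0.0]
36 [-0.01, 0.84, -0.08, 1.11, -0.0, 0.0]
40 [-0.01, 1.11, -0.08, 1.49, -0.0, 0.01]
44 [-0.01, 1.39, -0.06, 1.86, -0.0, 0.01]
```

```bash
python3 -m creep '{"rows":[[0,0.1,-0.03,0.13,0,0,0],[0,0.2,-0.05,0.26,0,0,0],[0,0.29,-0.06,0.39,0,0,0],[0,0.39,-0.07,0.52,0,0,0],[0,0.48,-0.08,0.65,0,0,0],[0,0.58,-0.09,0.78,0,0,0],[0,0.67,-0.1,0.91,0,0,0],[0,0.77,-0.11,1.04,0,0,0],[0,0.84,-0.11,1.11,0,0,0]]}'>/dev/null
python3 - <<'E'
from h import *
fix()
for a in (36,40,44,48): print(a,row(*push(a,0)))
E
```

```text
t 19.95 fix [  3.1  79.7 120.2] eul [-3.2  0.  -0. ] F [0.8 0.7 1.4] w -0.2
36 [-0.02, -0.06, -0.02, 0.02, 0.0, -0.0]
40 [-0.02, 0.21, -0.06, 0.4, 0.0, -0.0]
44 [-0.02, 0.49, -0.08, 0.77, 0.0, -0.0]
48 [-0.02, 0.76, -0.09, 1.15, 0.0, -0.0]
```

```bash
python3 -m creep '{"rows":[[0,0.08,-0.02,0.1,0,0,0],[0,0.16,-0.04,0.2,0,0,0],[0,0.24,-0.05,0.3,0,0,0],[0,0.32,-0.06,0.4,0,0,0],[0,0.4,-0.06,0.4,0,0,0],[0,0.48,-0.06,0.4,0,0,0]]}'>/dev/null
python3 - <<'E'
from h import *
fix()
s=optics.grab_frame("scene")["color"]
t=optics.grab_frame("top")["color"]
ims=[]
for im,c in((s,(150,215,280,345)),(t,(165,190,285,310))):
    ims.append(cv2.resize(im[c[1]:c[3],c[0]:c[2]],(400,400),interpolation=cv2.INTER_CUBIC))
cv2.imwrite("pics/two5.png",np.hstack(ims))
E
```

```text
t 20.70 fix [  2.9  68.7 122.6] eul [0. 0. 0.] F [-0.2 -0.5  0. ] w 0.1
```

View pics/two5.png

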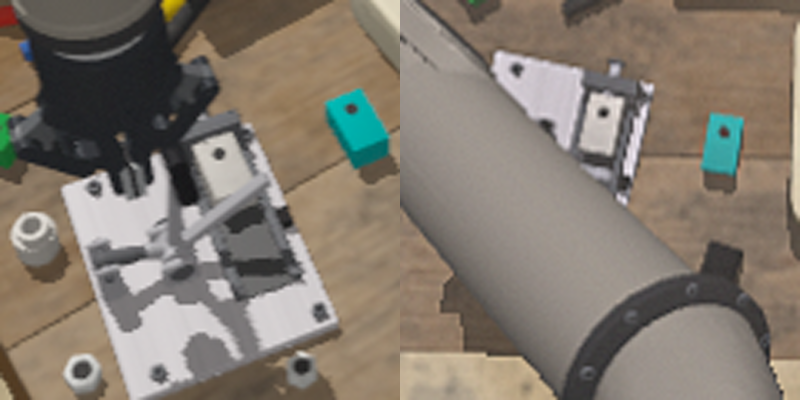

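The lever has left the finger and its bar now reaches across the channel ((180,240) to (268,182)). I'll retract and verify.

```bash
python3 -m creep '{"rows":[[0,-0.4,0,0,0,0,0],[0,-0.8,0,0,0,0,0],[0,-0.8,-1.5,0,0,0,0],[0,-0.8,-3.5,0,0,0,0],[-1,-0.8,-5,0,0,0,0],[-3,-0.8,-5,0,0,0,0],[-3,-0.8,-5,0,0,0,0]]}'>/dev/null
python3 - <<'E'
from h import *
fix()
s=optics.grab_frame("scene")["color"]
t=optics.grab_frame("top")["color"]
ims=[]
for im,c in((s,(150,225,270,345)),(t,(165,190,285,310))):
    ims.append(cv2.resize(im[c[1]:c[3],c[0]:c[2]],(400,400),interpolation=cv2.INTER_CUBIC))
cv2.imwrite("pics/two6.png",np.hstack(ims))
E
```

```text
t 21.68 fix [-76.3  90.8 248.6] eul [0.1 0.  0.4] F [0.5 1.3 0.3] w 0.2
```

View pics/two6.png

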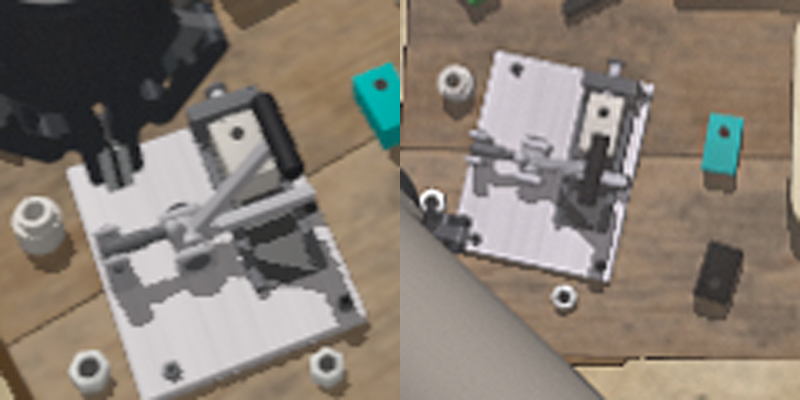

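The lever is at its closed stop, with the grip at (278,135). The bar lies level across the channel ((185,235) to (310,205)) behind the block at (245,145), and the bystanders haven't moved.

```bash
python3 -c "
from bench import r
print(r.hand_in())"
```

```text
the job is handed in; nothing more can be done
None
```

I slid the block home against the stop screw and pressed it there at about 13.5 N (last readings 13.4–14.5 N); the lever then snapped closed with its bar down behind the block, nothing else looked disturbed in the last picture, and I handed the job in at about 22 s.

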